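Rock a warped brake disc on the surface plate and wedge its high rim

ROBOT

A 6-joint arm with a two-finger parallel gripper is mounted at the origin on the work surface. World frame = base frame: x ahead of the robot, y to its left, z up, the work surface at z = 0. Lengths are in m, angles in rad, forces in N, time in s.
With the tool pointing down it reaches from about 0.375 to 0.975 m from the base axis. Payload 3.8 kg.
Tool frame: the origin (TCP) lies on the centre line of the jaws, within the pads' length; the fingertips stand 14 mm ahead of it and the grasp point (between the pads) lies 5 mm behind it; z points along the fingers, y is the line along which they close (so a half turn about z gives the same grasp; the last joint's range is limited). The gripper opens to 85 mm and grips with 20 to 120 N. Pads are 22 mm wide; open, the fingers measure 114 mm over their backs; the gripper's body (76 mm by 85 mm) begins 54 mm behind the grasp point. The pads swing forward as they close: fully open they stand 13 mm farther back than shut.
Start: joints at [-1.248, 0.264, 1.604, -0, 1.274, -0.037], TCP at [0.238, -0.632, 0.216] pointing down, gripper open.
Joint ranges: [-2.63, 2.63], [-0.94, 2.18], [0.31, 2.57], [-1.31, 4.45], [0, 2.66], [-2.55, 2.55]. Speed limits (rad/s): [2.57, 2.57, 3.14, 3.14, 3.14, 3.14].

INTERFACE

Orientations are given as a rotation vector (axis times angle).
In Python, from workcell import bot, eyes, spot_in gives the robot as it stands.
- The arm moves only by the tool carry_out, never from a script. Its argument "series" is text: rows parted by semicolons, each of 4 numbers parted by spaces: the shift along the world's x, y, z in m, then the turn about the world's z in degrees. In form: tx ty tz roll; .... A call has 1 to 20 rows; each row shifts and turns the commanded pose from where the row before left it; what a row does not reach is not made up. A row lasts 1/8 s, in which the tool goes at most 62.5 mm and 10.7 degrees, less where a joint would pass 70% of its speed; a pose out of reach is approached as far as the arm can. A call is refused whole if a number of a shift passes 0.0625 or a number of a turn 10.7, either way. A call with a gripper value outside its range is refused whole. "jaw" is the gripper command: -1 is shut, 1 is fully open, values between are in proportion, set as the call begins (left out, the last holds). The fingers move at their own pace and stop on an object; "grip_force" is the grip in N (left out, the last holds). Time passes only in rows, so rows that do not move let the fingers close. It gives the time, the measured TCP pose, the force, the opening and the grip force at its end, in the units of the state.
- bot.read_state(): the state, without advancing time (a new reading comes with each control period).
- eyes.read_camera(name): name is "scene" or "side" or "wrist"; returns (picture, depth): 420x560x3 uint8, blue, green, red; 420x560 float32, m along the optical axis (not along the pixel's ray), 0 where there is no reading.
- eyes.get_calibration(name): a dict with "K" (3x3 intrinsics, pixels), "position" and "rotation" of the camera in the world; the wrist camera has in their place "T_tool_cam" (4x4, takes a point from camera to tool coordinates, whose origin is the TCP and whose axes are the flange's). Camera axes: x right, y down, z forward; pixel columns grow to the right and rows downward; lengths in m; the calibration is good to about 2 mm. A picture is of the moment at which its call begins: read the wrist's pose just before it. get_calibration takes no time and is no camera call.
- bot.finish_job(): hands the job in; it is judged then, once.
Trained networks look in the newest picture that a camera, given by its name, has taken for a name from the list of things; names that differ only in an ending like _2 or _b are one class to them, and where a whole thing is asked for, a point or a joint stands for the part that bears it (a point fixed in the world has none). Each returns a list of dicts, best first, with "score" (0 to 1); they miss things now and then, are a little off and sometimes report something else, mostly with a low value. They report only what shows in the picture. A call takes as long as a camera call.
- spot_in(camera, target): "rect" ([centre column, centre row, width, height] in pixels, round what is visible of it).
The state is a dict: "time": time; "q": joint angles; "joint_vel": joint speeds; "joint_torque": joint torques, N m; "tool_pos": TCP position; "tcp_rot": TCP orientation; "wrist_force": force on the tool from outside, world axes, zero at the start; "torque": the same for the moment, N m; "width": opening from 0.0 (shut) to 1.0 (fully open); "grip_force": force on a finger pad.
Only numpy, scipy, OpenCV 4.12 (cv2) and the standard library are available. Lean on these libraries where they do the work, as an engineer would, in place of code of your own. Each camera call takes 0.05 s, during which the arm holds its last target. There are 200 camera calls.

TASK

The steel brake disc on the surface plate is warped: part of its rim stands clear of the plate. Press gently down on the rim at different places until you find where the disc dips and hold it dipped for a moment, then slide the orange wedge gauge on the plate, point first, under the rim there just until it is snug without jacking the disc up, and let go of it. Finally press down again on the disc above the wedge, about as hard as before, to show that it no longer dips, then leave everything in place and the other things on the bench undisturbed.

Things in the scene. Friction and masses are not known exactly. Their poses are not given: they have to be found in the camera images.
- surface_plate: dark square steel surface plate, 310 x 310 mm, fixed; origin at the centre of its underside, x and y along its edges, z up. Working face 35 mm above the origin. A brass stub (24 mm diameter, 9 mm high) at its centre stands loosely in the disc's bore.
- disc: bright drilled steel brake disc, about 1 kg, 140 mm diameter, 34 mm bore, loose round the plate's stub (5 mm play). Origin on its axis, 14.2 mm below the top face, z up; x and y say nothing of the warp. A 9 mm wide rim foot below carries it, save over an arc of about 140 degrees where the rim hangs 3.4 to 5.2 mm (hidden) clear of the plate. Level at rest. Never press it with over 40 N.
- disc_top (a point): centre of the disc's top face, 12.4 to 14.2 mm above the plate. Pressed 60 mm from here near mid-arc, the disc tips 0.07 to 0.11 rad, mid-arc going down, at 6 to 9 N (more towards the arc's ends); it levels when let go. Over the foot it does not give. Mid-arc lies hidden within 100 degrees either side of the direction from here to the robot (-x).
- wedge: orange wedge gauge, 80 g, 60 x 22 mm, flat on the bench beside the plate. Origin on its underside where ramp and rear block meet; x towards the tip, z up. Ramp 1.5 mm thick at the tip (x = 36 mm), rising evenly to 7.5 mm at x = 0; block to x = -24 mm. Upright grip 16 x 16 mm at x = -14 mm, top 46.5 mm above the underside: take it from above across its y faces.
- wedge_tip (a point): middle of the wedge's thin tip edge, 1 mm above its underside. Sliding the wedge on the plate takes about 1 N; under the rim the push rises past 3 N once it is snug, and friction then keeps it there.
- bucking_bar: bystander: dark steel L-shaped bucking bar, 85 x 34 x 46 mm, on the other side of the plate from the wedge; origin at the centre of its underside
- dimple_die: bystander: green turned die holder, 60 mm diameter, 80 mm high; origin at the centre of its underside
- oil_jar: bystander: jar with white cap, 60 mm diameter, 85 mm high; origin at the centre of its underside
- driver: bystander: red-handled screwdriver lying on the bench
- spanner: bystander: steel spanner lying on the bench
- rivet_cup: bystander: aluminium rivet bowl, 70 mm diameter, 50 mm high; origin at the centre of its underside

How it is judged:
On the way, in this order (a step that is already met when the one before it is completed fails the run):
1. the disc is pressed down by the gripper so that it dips by more than 0.045 rad (angle between disc's own z axis and vertical above 0.045 rad and contact force between the fingers and disc above 0.8 N), for 0.2 s.
2. the wedge lies under the rim by 7 mm or more, snug against it, and is let go (horizontal distance between wedge_tip and disc below 0.063 m and z of wedge_tip in the frame of surface_plate between 0.033 and 0.041 m and angle between wedge's own z axis and vertical below 0.1 rad and contact force between wedge and disc above 0.3 N and horizontal distance between disc and surface_plate below 0.01 m and angle between disc's own z axis and vertical below 0.014 rad and contact force between the fingers and wedge below 0.05 N and contact force between the fingers and disc below 0.05 N and linear speed of each of wedge, disc below 0.01 m/s), for 0.2 s.
3. the disc is pressed with more than 4 N within 45 mm of the wedge's tip and stays level within 0.02 rad (contact force between the fingers and disc above 4 N and horizontal distance between the grasp point and wedge_tip below 0.045 m and angle between disc's own z axis and vertical below 0.02 rad and contact force between wedge and disc above 0.3 N), for 0.2 s.
At the end, for the whole second after the job is handed in: Wedge flat on the plate (tilt < 0.1 rad), its tip within 63 mm of the disc's axis and under the rim, bearing on the disc with over 0.3 N; disc level within 0.014 rad, its axis within 10 mm of the plate's centre; both at rest and untouched by the fingers (all of step 2).
It fails at once if the disc is pressed with more than 40 N (contact force between the fingers and disc above 40 N).
It fails at once if the disc is lifted off its stub (z of disc in the frame of surface_plate above 0.055 m).
It fails at once if a bystander is moved by more than 20 mm (distance of any of bucking_bar, dimple_die, oil_jar, driver, spanner, rivet_cup from where it was at the start of the episode above 0.02 m).
It also fails if it takes over 72 s, if anything falls off the work surface, if the arm or the gripper's body presses on something with over 40 N, if the wrist force passes 120 N, or if a joint passes its speed limit or range.

## Working session

There is one attempt and no reset: what is moved stays moved. The work goes in short steps, Python scripts to look and compute and a tool call to move; the robot and the scene stay as the last step left them, time stands still between calls to the robot, and variables do not carry over. Pictures are saved under pics/ and viewed, at most 10 in all, crops included, and the job is handed in when it is done.

Besides the shell and the picture viewer there is one more tool, called after "Call:" by a JSON object that holds its "api" and its "payload". carry_out: Moves the arm, as the interface text tells. Its arguments: {"type":"object","properties":{"series":{"type":"string"},"jaw":{"type":"number"},"grip_force":{"type":"number"}},"required":["series"]}

```bash
mkdir -p pics
cat > h.py <<'E'
import numpy as np,cv2
from workcell import bot,eyes,spot_in
from scipy.spatial.transform import Rotation as R
def cam(n):
    c=eyes.get_calibration(n);K=np.array(c["K"])
    if n=="wrist":
        s=bot.read_state();T=np.eye(4);T[:3,:3]=R.from_rotvec(s["tcp_rot"]).as_matrix();T[:3,3]=s["tool_pos"]
        T=T@np.array(c["T_tool_cam"]);return K,T[:3,:3],T[:3,3]
    r=np.array(c["rotation"])
    if r.shape!=(3,3): r=R.from_rotvec(r).as_matrix()
    return K,r,np.array(c["position"])
def look(n,save=None):
    k=cam(n);p,d=eyes.read_camera(n)
    if save: cv2.imwrite("pics/"+save,p)
    v,u=np.mgrid[:420,:560];K,r,t=k
    P=np.stack([(u-K[0,2])/K[0,0]*d,(v-K[1,2])/K[1,1]*d,d],-1)@r.T+t
    P[d==0]=np.nan
    return p,d,P
E
python3 - <<'E'
from h import *
s=bot.read_state();print(s)
for n in("scene","side"):
    p,d,P=look(n,n+"0.png");print(n,cam(n)[2],cam(n)[1].tolist())
    for t in("disc","surface_plate","wedge","wedge_tip","disc_top","bucking_bar","dimple_die","oil_jar","driver","spanner","rivet_cup"):
        for o in spot_in(n,t)[:1]:
            u,v,w,h=o["rect"];print(t,round(o["score"],2),np.round(o["rect"]),P[int(v),int(u)].round(3))
a=cv2.imread("pics/scene0.png");b=cv2.imread("pics/side0.png")
cv2.imwrite("pics/both.png",cv2.resize(np.vstack([a,b]),(400,600)))
E
```

```text
{'time': 0.0, 'q': array([-1.24788214e+00,  2.64765802e-01,  1.60535996e+00, -1.17818625e-05,
        1.27368074e+00, -3.68600058e-02]), 'joint_vel': array([-7.00027733e-05,  1.14137189e-03, -2.77056709e-04, -4.89865741e-04,
       -2.09532235e-04, -5.54488011e-04]), 'joint_torque': array([-1.06390864e-03, -5.15116060e+01, -3.67313290e+01, -1.39276563e-04,
        1.29262236e-02, -7.54609943e-06]), 'tool_pos': array([ 0.23742396, -0.63106476,  0.21516111]), 'tcp_rot': array([-3.08874428e+00, -5.61702602e-01,  5.12834875e-04]), 'wrist_force': array([ 0.48645957, -0.06569405, -0.8345689 ]), 'torque': array([-0.00401601,  0.04177431, -0.01514106]), 'grip_force': 0.0, 'width': 0.9977581365104707}
scene [1.06927962 0.50816865 1.24923629] [[-0.7362635490606909, 0.579056283948439, -0.3501568310691373], [0.6766911534694788, 0.6317480816502753, -0.3781315169981781], [0.002251475227915939, -0.5153524826281735, -0.8569753494169342]]
disc 0.56 [278. 209.  51.  44.] [ 0.605 -0.005  0.045]
surface_plate 0.86 [280. 216. 154. 139.] [0.621 0.016 0.051]
wedge 0.5 [386. 286.  14.  29.] [0.542 0.346 0.0
[... 638 characters left out ...]
[0.014226268657744588, -0.7510377152712082, -0.6601060244538611]]
disc 0.94 [267. 213.  50.  32.] [ 0.596 -0.019  0.044]
surface_plate 0.57 [259. 226. 123.  94.] [0.611 0.036 0.046]
wedge 0.72 [271. 326.  25.  26.] [ 0.541  0.327 -0.001]
wedge_tip 0.68 [270. 328.  29.  24.] [0.54  0.332 0.002]
disc_top 0.76 [268. 215.  48.  36.] [ 0.595 -0.008  0.046]
bucking_bar 0.61 [296. 159.  29.  21.] [ 0.54  -0.322  0.028]
dimple_die 0.61 [203. 286.  26.  35.] [0.706 0.284 0.066]
oil_jar 0.87 [242. 157.  20.  32.] [ 0.709 -0.25   0.068]
driver 0.71 [327. 393.  89.  34.] [0.404 0.484 0.015]
spanner 0.65 [304. 140.  48.  15.] [ 0.527 -0.471  0.009]
rivet_cup 0.69 [212. 345.  31.  29.] [0.661 0.403 0.016]
```

View pics/scene0.png

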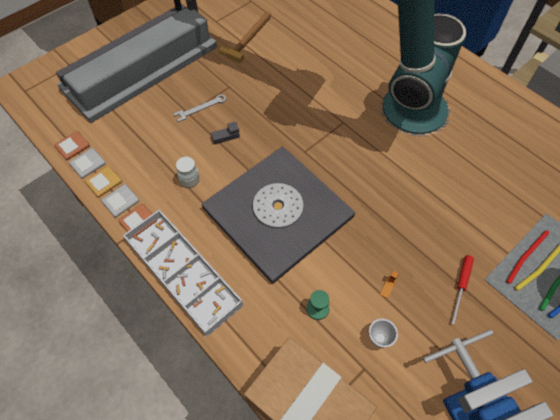

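View pics/side0.png

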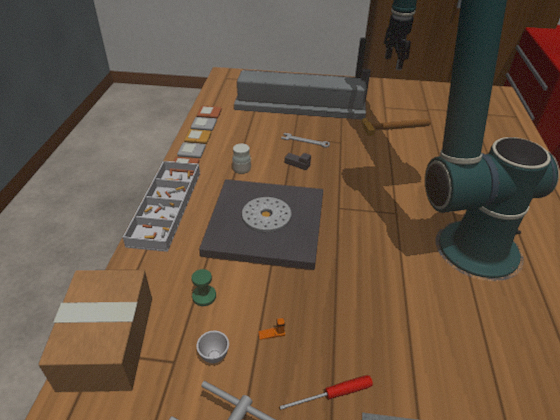

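The scene view shows the disc at about pixel (278,206) on the dark plate. The orange wedge is at (389,285), with its grip end towards the far side. In the side view the wedge tip is at (259,334) and its grip at (281,326), so the tip points roughly along +x. Next I move above the disc for a closer look.

Call:
{"api": "carry_out", "payload": {"series": "0.022 0.047 0.005 0;0.022 0.047 0.005 0;0.022 0.047 0.005 0;0.022 0.047 0.005 0;0.022 0.047 0.005 0;0.022 0.047 0.005 0;0.022 0.047 0.005 0;0.022 0.047 0.005 0;0.022 0.047 0.005 0;0.022 0.047 0.005 0;0.022 0.047 0.005 0;0.022 0.047 0.005 0;0.022 0.047 0.005 0;0 0 0 0;0 0 0 0", "jaw": -1}}

```text
time: 3.08
tool_pos: [0.5233, -0.021, 0.2813]
tcp_rot: [3.09, 0.563, -0.001]
wrist_force: [-0.0, -1.0, 0.1]
width: 0.002
grip_force: 0.0
```

Run:
```python
from h import *
s=bot.read_state();print(s["time"],s["tool_pos"],s["tcp_rot"],s["wrist_force"],s["q"])
print(eyes.get_calibration("wrist"))
p,d,P=look("wrist","w1.png")
for t in("disc","disc_top","surface_plate"):
    for o in spot_in("wrist",t)[:2]:
        u,v,w,h=o["rect"];print(t,o["score"],np.round(o["rect"]))
np.save("P1.npy",P)
```

```text
3.075 [ 0.52333405 -0.02096059  0.28131661] [ 3.09014332e+00  5.63422676e-01 -1.15206542e-03] [-0.01891419 -0.98189148  0.14323214] [-8.71182584e-02 -5.89279667e-02  1.83917432e+00 -6.95959708e-04
  1.36192037e+00  1.12312676e+00]
{'K': array([[311.41055905,   0.        , 282.7322287 ],
       [  0.        , 311.41055905, 209.9824838 ],
       [  0.        ,   0.        ,   1.        ]]), 'T_tool_cam': array([[ 8.36348050e-04, -9.47012005e-01, -3.21197077e-01,
         8.38876635e-02],
       [ 9.99999571e-01,  6.64070221e-04,  6.45912538e-04,
         8.10636457e-04],
       [-3.98389514e-04, -3.21197479e-01,  9.47012154e-01,
        -1.56630387e-01],
       [ 0.00000000e+00,  0.00000000e+00,  0.00000000e+00,
         1.00000000e+00]])}
disc 0.8 [296. 110. 117. 124.]
disc_top 0.86 [296. 110. 118. 121.]
surface_plate 0.92 [310. 128. 330. 253.]
```

View pics/w1.png

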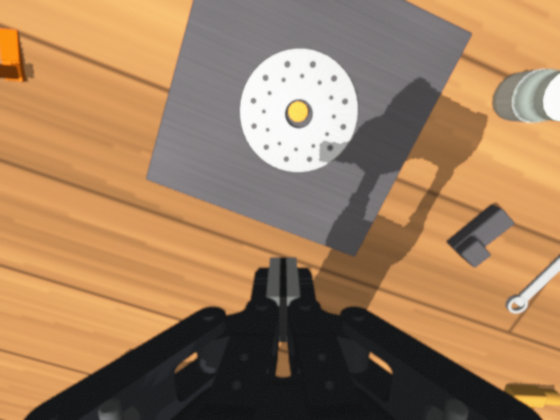

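The wrist view shows the disc centred near (298,110), with the brass stub inside it. The plate is seen at an angle, with its corner nearest the gripper at (355,255). I'll measure the disc and plate from depth.

Run:
```python
from h import *
P=np.load("P1.npy");p=cv2.imread("pics/w1.png");z=P[...,2]
g=p[...,1].astype(int);sat=p.max(2).astype(int)-p.min(2)
m=np.zeros(z.shape,bool);m[40:180,230:370]=1
top=m&(g>150)&(sat<40)
print("disc z",np.nanpercentile(z[top],[5,50,95]),top.sum())
q=P[top]; xy=q[np.isfinite(q[:,2])][:,:2].astype(np.float32)
h=cv2.convexHull(xy);c,r=cv2.minEnclosingCircle(h);print("circle",c,r, cv2.fitEllipse(h))
q=q[np.isfinite(q[:,2])];A=np.c_[q[:,:2]-c,np.ones(len(q))];print("plane",np.linalg.lstsq(A,q[:,2],rcond=None)[0],np.std(q[:,2]))
pl=(g<110)&(sat<25)&(np.abs(z-.035)<.006);pl[250:]=0
n,l,st,ce=cv2.connectedComponentsWithStats((pl|top).astype(np.uint8));i=1+st[1:,4].argmax()
k=P[l==i];print("plate z",np.nanmedian(k[:,2]),cv2.minAreaRect(k[:,:2].astype(np.float32)),k.min(0),k.max(0))
```

```text
disc z [0.04559084 0.04756463 0.04892589] 10851
circle (0.5987487435340881, -0.014250931330025196) 0.07390522211790085 ((0.598567545413971, -0.014131251722574234), (0.14677515625953674, 0.1472446471452713), 138.89300537109375)
plane [ 0.00426355 -0.00049212  0.04701866] 0.002827725683032655
plate z 0.04670996389657947 ((0.5815130472183228, -0.045286744832992554), (0.21405720710754395, 0.24312792718410492), 81.50752258300781) [nan nan nan] [nan nan nan]
```

Call:
{"api": "carry_out", "payload": {"series": "0.005 0.002 -0.04 0;0.005 0.002 -0.04 0;0.005 0.003 -0.04 0;0 0 -0.04 0;0 0 -0.036 0;0 0 -0.01 0;0 0 0 0;0 0 0 0"}}

```text
time: 4.28
tool_pos: [0.5402, -0.0142, 0.0774]
tcp_rot: [3.09, 0.561, 0.005]
wrist_force: [0.3, 0.5, 0.1]
width: -0.003
grip_force: 0.0
```

```bash
cat >> h.py <<'E'
C=np.array([.5987,-.0142])
def tilt(n):
    p,d,P=look(n); g=p[...,1].astype(int);sat=p.max(2).astype(int)-p.min(2)
    r=np.hypot(P[...,0]-C[0],P[...,1]-C[1])
    m=(r>.022)&(r<.066)&(np.abs(P[...,2]-.047)<.012)&(g>90)&(sat<40)
    q=P[m]
    for _ in range(5):
        A=np.c_[q[:,:2]-C,np.ones(len(q))];x=np.linalg.lstsq(A,q[:,2],rcond=None)[0]
        e=np.abs(q[:,2]-A@x);q=q[e<max(.0015,2*np.median(e))]
    print(n,"down slope",-x[:2].round(4),"mag",np.hypot(*x[:2]).round(4),"dir deg",np.degrees(np.arctan2(-x[1],-x[0])).round(1),"z",x[2].round(4),len(q))
    return x
E
python3 - <<'E'
from h import *
s=bot.read_state();print(s["time"],s["tool_pos"],s["wrist_force"])
for n in("wrist","side","scene"):tilt(n)
E
```

```text
4.275 [ 0.54024317 -0.01417226  0.07741814] [0.34469672 0.48441241 0.07970431]
wrist down slope [0.0006 0.0002] mag 0.0006 dir deg 22.9 z 0.0477 33198
side down slope [ 0.0001 -0.0026] mag 0.0026 dir deg -87.6 z 0.0509 391
scene down slope [-0.0024  0.0098] mag 0.0101 dir deg 104.0 z 0.0483 619
```

Call:
{"api": "carry_out", "payload": {"series": "0 0 -0.01 0;0 0 -0.004 0;0 0 -0.001 0;0 0 -0.001 0;0 0 0 0;0 0 0 0"}}

```text
time: 5.18
tool_pos: [0.5388, -0.0138, 0.0596]
tcp_rot: [3.091, 0.562, 0.0]
wrist_force: [0.2, 0.5, -0.1]
width: -0.001
grip_force: 0.0
```

Run:
```python
from h import *
s=bot.read_state();print(s["time"],s["tool_pos"],s["wrist_force"])
tilt("wrist")
```

```text
5.175 [ 0.53880082 -0.01378203  0.05962236] [ 0.15476813  0.54525835 -0.09298959]
wrist down slope [0.0002 0.0004] mag 0.0005 dir deg 66.8 z 0.0477 40332
```

Call:
{"api": "carry_out", "payload": {"series": "0 0 -0.001 0;0 0 0 0;0 0 -0.001 0;0 0 0 0"}}

```text
time: 5.72
tool_pos: [0.5385, -0.0138, 0.0574]
tcp_rot: [-3.091, -0.562, 0.0]
wrist_force: [-0.0, -0.2, 0.0]
width: -0.003
grip_force: 0.0
```

Call:
{"api": "carry_out", "payload": {"series": "0 0 -0.001 0;0 0 0 0;0 0 0 0"}}

```text
time: 6.1
tool_pos: [0.5387, -0.0138, 0.0565]
tcp_rot: [3.091, 0.562, 0.0]
wrist_force: [0.3, -0.9, -0.9]
width: -0.002
grip_force: 0.0
```

Run:
```python
from h import *
s=bot.read_state();print(s["time"],s["tool_pos"],s["wrist_force"])
tilt("wrist")
```

```text
6.1 [ 0.53866857 -0.01378004  0.05649448] [ 0.34015185 -0.86236557 -0.8884971 ]
wrist down slope [0.0002 0.0004] mag 0.0004 dir deg 59.2 z 0.0478 41748
```

Call:
{"api": "carry_out", "payload": {"series": "0 0 -0.001 0;0 0 0 0;0 0 0 0"}}

```text
time: 6.52
tool_pos: [0.5386, -0.0138, 0.0555]
tcp_rot: [-3.091, -0.562, 0.0]
wrist_force: [0.2, -0.5, 0.5]
width: -0.001
grip_force: 0.0
```

Call:
{"api": "carry_out", "payload": {"series": "0 0 -0.001 0;0 0 0 0;0 0 0 0"}}

```text
time: 6.9
tool_pos: [0.5387, -0.0138, 0.0545]
tcp_rot: [-3.091, -0.562, -0.0]
wrist_force: [-0.1, -0.7, -0.4]
width: 0.003
grip_force: 0.0
```

Run:
```python
from h import *
s=bot.read_state();print(s["time"],s["tool_pos"],s["wrist_force"])
look("wrist","w2.png")
tilt("wrist")
```

```text
6.9 [ 0.53867468 -0.01377437  0.05446414] [-0.08993404 -0.68306052 -0.42488581]
wrist down slope [0.0002 0.0001] mag 0.0002 dir deg 39.0 z 0.0478 42699
```

View pics/w2.png

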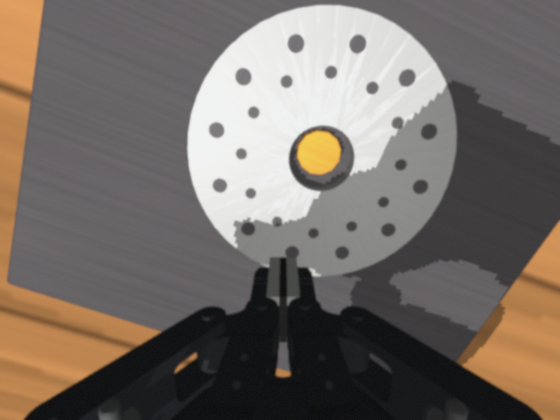

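The fingertips are at about (283,258), close to the disc's near edge (rim bottom about (320,275)), with the disc centre at about (321,152). I'll re-measure the disc centre relative to the tool from this closer view.

Run:
```python
from h import *
p,d,P=look("wrist");K,r,t=cam("wrist");s=bot.read_state();T=s["tool_pos"]
def pr(x):
    c=r.T@(np.array(x)-t);return (K@c/c[2])[:2].round(1)
print("tcp px",pr(T),"tip px",pr(T-[0,0,.014]),"centre px",pr([*C,.0478]))
for a in range(0,360,45): print(a,pr([C[0]+.07*np.cos(np.radians(a)),C[1]+.07*np.sin(np.radians(a)),.0478]))
for v in(262,270,280,300,320): print(v,P[v,275].round(4),P[v,291].round(4))
g=p[...,1].astype(int);sat=p.max(2).astype(int)-p.min(2)
m=(np.abs(P[...,2]-.0478)<.002)&(sat<40)
q=P[m];q=q[np.hypot(*(q[:,:2]-C).T)<.085];h=cv2.convexHull(q[:,:2].astype(np.float32));print(cv2.minEnclosingCircle(h),cv2.fitEllipse(h))
```

```text
tcp px [281.1 261.7] tip px [281.2 250.7] centre px [322.  160.4]
0 [381.7  17.6]
45 [264.9  21.9]
90 [193.  111.1]
135 [205.  212.3]
180 [275.9 270.6]
225 [366.4 268.1]
270 [439.  205.1]
315 [453.  102.3]
262 [ 0.5496 -0.0067  0.0786] [ 0.5521 -0.0139  0.0781]
270 [ 0.5495 -0.0069  0.0857] [ 0.5521 -0.0137  0.086 ]
280 [ 0.5495 -0.0071  0.0941] [ 0.5519 -0.0135  0.0942]
300 [ 0.5481 -0.0079  0.1063] [ 0.5527 -0.0128  0.11  ]
320 [ 0.5497 -0.0077  0.1204] [ 0.5527 -0.0125  0.1217]
((0.5994794964790344, -0.013411078602075577), 0.07044527679681778) ((0.5994116067886353, -0.01339227519929409), (0.1398715227842331, 0.14034220576286316), 34.96453857421875)
```

Run:
```python
from h import *
p,d,P=look("wrist");T=bot.read_state()
Rm=R.from_rotvec(T["tcp_rot"]).as_matrix()
for u in (270,278,283,288,296):
  print(u,[(v,((P[v,u]-T["tool_pos"])@Rm*1000).round(1).tolist()) for v in(250,254,256,257,258,259,260,262,268)])
```

```text
270 [(250, [4.5, -6.4, 5.8]), (254, [1.1, -6.5, 7.4]), (256, [-0.3, -6.5, 7.5]), (257, [12.7, -5.4, -18.8]), (258, [12.1, -5.4, -18.8]), (259, [12.1, -5.3, -19.9]), (260, [12.2, -5.3, -21.1]), (262, [12.6, -5.2, -23.7]), (268, [12.5, -4.9, -29.3])]
278 [(250, [3.6, -1.8, 7.5]), (254, [0.9, -1.8, 7.8]), (256, [0.4, -1.8, 6.3]), (257, [12.1, -1.4, -17.7]), (258, [12.1, -1.4, -18.8]), (259, [12.7, -1.4, -21.0]), (260, [12.6, -1.4, -21.8]), (262, [12.8, -1.3, -24.1]), (268, [12.1, -1.3, -28.7])]
283 [(250, [3.9, 1.1, 6.9]), (254, [1.5, 1.1, 6.6]), (256, [-0.0, 1.1, 7.0]), (257, [12.2, 1.1, -17.9]), (258, [12.5, 1.1, -19.6]), (259, [12.9, 1.0, -21.3]), (260, [12.3, 1.1, -21.2]), (262, [12.1, 1.0, -22.9]), (268, [12.8, 1.0, -29.8])]
288 [(250, [3.9, 4.0, 6.9]), (254, [2.1, 4.0, 5.4]), (256, [0.6, 4.0, 5.8]), (257, [11.8, 3.6, -17.0]), (258, [12.3, 3.5, -19.1]), (259, [12.6, 3.5, -20.8]), (260, [12.2, 3.5, -21.1]), (262, [12.6, 3.4, -23.8]), (268, [12.0, 3.4, -28.6])]
296 [(250, [4.4, 8.6, 5.9]), (254, [1.2, 8.7, 7.3]), (256, [0.3, 8.7, 6.4]), (257, [-0.1, 8.7, 6.0]), (258, [-0.7, 8.7, 5.9]), (259, [12.7, 7.4, -21.0]), (260, [12.7, 7.3, -22.0]), (262, [12.6, 7.3, -23.9]), (268, [12.5, 7.0, -29.3])]
```

Call:
{"api": "carry_out", "payload": {"series": "0 0 -0.005 0;0 0 -0.005 0;0 0 -0.004 0;0 0 -0.003 0;0 0 -0.001 0;0 0 0 0"}}

```text
time: 7.85
tool_pos: [0.5386, -0.0138, 0.0364]
tcp_rot: [-3.091, -0.562, 0.0]
wrist_force: [-0.1, -0.1, 0.7]
width: -0.0
grip_force: 0.0
```

```bash
cat >> h.py <<'E'
def st():
    s=bot.read_state();print(round(s["time"],2),s["tool_pos"].round(4),"F",s["wrist_force"].round(2),"w",round(s["width"],3),"yaw",np.degrees(R.from_rotvec(s["tcp_rot"]).as_matrix()[:2,0]@[0,0]) if 0 else np.round(np.degrees(np.arctan2(*R.from_rotvec(s["tcp_rot"]).as_matrix()[1::-1,0])),1));return s
E
python3 - <<'E'
from h import *
T=st();tilt("wrist")
p,d,P=look("wrist","w3.png")
Rm=R.from_rotvec(T["tcp_rot"]).as_matrix()
for u in (278,288):
  print(u,[(v,((P[v,u]-T["tool_pos"])@Rm*1000).round(1).tolist()) for v in(250,254,256,257,258,260)])
E
```

```text
7.85 [ 0.5386 -0.0138  0.0364] F [-0.13 -0.11  0.66] w -0.0 yaw 20.6
wrist down slope [0.0003 0.0003] mag 0.0004 dir deg 51.1 z 0.0477 52631
278 [(250, [12.5, -1.4, -10.6]), (254, [10.3, -1.5, -10.9]), (256, [9.9, -1.4, -12.3]), (257, [12.5, -1.3, -18.3]), (258, [13.1, -1.3, -20.6]), (260, [13.4, -1.3, -23.2])]
288 [(250, [12.8, 3.7, -11.2]), (254, [10.5, 3.7, -11.2]), (256, [9.2, 3.7, -10.9]), (257, [12.4, 3.6, -18.2]), (258, [12.9, 3.6, -20.2]), (260, [12.5, 3.6, -21.6])]
```

Call:
{"api": "carry_out", "payload": {"series": "0 0 -0.003 0;0 0 -0.0015 0;0 0 -0.001 0;0 0 0 0;0 0 0 0"}}

```text
time: 8.57
tool_pos: [0.539, -0.014, 0.0331]
tcp_rot: [3.09, 0.562, 0.0]
wrist_force: [-6.1, -0.4, 15.0]
width: -0.003
grip_force: 7.4
```

Call:
{"api": "carry_out", "payload": {"series": "0 0 -0.001 0;0 0 0 0;0 0 0 0"}}

```text
time: 8.95
tool_pos: [0.5389, -0.0142, 0.0326]
tcp_rot: [3.09, 0.562, -0.0]
wrist_force: [-8.0, -0.5, 18.7]
width: 0.002
grip_force: 9.2
```

Call:
{"api": "carry_out", "payload": {"series": "0 0 -0.001 0;0 0 0 0;0 0 0 0"}}

```text
time: 9.32
tool_pos: [0.5386, -0.0145, 0.0319]
tcp_rot: [3.09, 0.563, -0.001]
wrist_force: [-8.5, -2.0, 20.8]
width: -0.002
grip_force: 10.7
```

Run:
```python
from h import *
T=st();tilt("wrist")
```

```text
9.32 [ 0.5386 -0.0145  0.0319] F [-8.53 -2.   20.82] w -0.002 yaw 20.6
wrist down slope [-0.0577 -0.0595] mag 0.0829 dir deg -134.2 z 0.0491 56792
```

The press made the disc dip by 0.083 rad towards -134°, and I held it there. That puts mid-arc near -134°. Next I lift off and go to the wedge.

Call:
{"api": "carry_out", "payload": {"series": "0 0 0.005 0;0 0 0.03 0;0 0 0.05 0;-0.003 0.04 0.03 0;-0.003 0.05 0.02 0;-0.003 0.05 0.02 0;-0.003 0.05 0.01 0;-0.003 0.05 0 0;-0.003 0.05 0 0;0 0.05 0 0;0 0 0 0;0 0 0 0", "jaw": 1}}

```text
time: 10.88
tool_pos: [0.5203, 0.3258, 0.1934]
tcp_rot: [3.09, 0.563, -0.002]
wrist_force: [-0.5, -0.9, -0.3]
width: 1.001
grip_force: 0.0
```

Run:
```python
from h import *
T=st();p,d,P=look("wrist","w4.png")
for n in("wedge","wedge_tip"):print(n,[(o["score"],np.round(o["rect"])) for o in spot_in("wrist",n)[:2]])
hsv=cv2.cvtColor(p,cv2.COLOR_BGR2HSV)
m=((hsv[...,0]>5)&(hsv[...,0]<18)&(hsv[...,1]>215)&(hsv[...,2]>60)).astype(np.uint8)
m=cv2.morphologyEx(m,cv2.MORPH_OPEN,np.ones((3,3)))
n,l,s,c=cv2.connectedComponentsWithStats(m)
for i in np.argsort(-s[1:,4])[:3]+1:
    q=P[l==i];q=q[np.isfinite(q[:,2])]
    print(s[i],c[i],np.percentile(q[:,2],[2,50,98]))
    lo=q[q[:,2]<.012];hi=q[q[:,2]>.036]
    for k in(lo,hi):
        if len(k)>20: print(len(k),k.mean(0).round(4),cv2.minAreaRect(k[:,:2].astype(np.float32)))
```

```text
10.88 [0.5203 0.3258 0.1934] F [-0.51 -0.88 -0.3 ] w 1.001 yaw 20.7
wedge [(0.9, array([266., 164.,  21.,  65.]))]
wedge_tip [(0.85, array([268., 165.,  25.,  68.]))]
[260 170  16   9 108] [268.24074074 174.71296296] [0.00552477 0.0152909  0.03571425]
46 [0.5265 0.3407 0.0073] ((0.5268940329551697, 0.3418472111225128), (0.013639829121530056, 0.008465251885354519), 79.88934326171875)
[263 180   7   3  21] [266. 181.] [0.04217809 0.04501901 0.04646081]
21 [0.5249 0.3443 0.0446] ((0.5248719453811646, 0.3443429172039032), (0.0020229644142091274, 0.006124576088041067), 22.061185836791992)
[271 182   4   5  19] [272.42105263 183.89473684] [0.00618199 0.04156849 0.04590239]
```

View pics/w4.png

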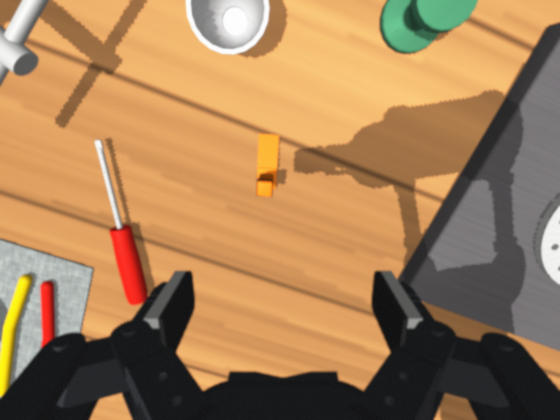

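The wedge lies at rows 134–196 around column 267, with its tip up at (269,134) and its grip at about (267,182). I'll measure its axis and grip more precisely.

Run:
```python
from h import *
p,d,P=look("wrist")
c=p[120:210,245:295];hsv=cv2.cvtColor(c,cv2.COLOR_BGR2HSV);Q=P[120:210,245:295]
lab=cv2.cvtColor(c,cv2.COLOR_BGR2LAB).astype(int)
m=(hsv[...,1]>195)&(lab[...,2]>165)
print(m.sum(), hsv[20,23],hsv[20,5],lab[20,23],lab[20,5])
hi=Q[(Q[...,2]>.038)];print("grip top",len(hi),hi.mean(0).round(4),cv2.minAreaRect(hi[:,:2].astype(np.float32)))
for v in range(10,85,4): 
    k=np.where(m[v])[0]
    if len(k): a,b=Q[v,k[0]],Q[v,k[-1]];print(v+120,k[0]+245,k[-1]+245,((a+b)/2).round(4),np.linalg.norm(a[:2]-b[:2]).round(4))
K,r,t=cam("wrist")
def onz(u,v,z):
    e=r@np.linalg.inv(K)@[u,v,1];return (t+e*(z-t[2])/e[2]).round(4)
print("tip corners",onz(259,134,.0015),onz(280,134,.0015))
cv2.imwrite("pics/c4.png",cv2.resize(c,None,fx=6,fy=6,interpolation=cv2.INTER_NEAREST))
```

```text
1008 [ 19 201 253] [ 15 141 231] [201 143 198] [188 144 171]
grip top 272 [0.5184 0.3443 0.0448] ((0.5177767276763916, 0.34416091442108154), (0.015996351838111877, 0.01645503379404545), 17.83171272277832)
138 259 277 [0.5612 0.3561 0.0021] 0.0197
142 259 276 [0.557  0.3552 0.0026] 0.0186
146 259 276 [0.553  0.3538 0.0033] 0.0187
150 258 276 [0.5489 0.3528 0.0045] 0.0198
154 259 276 [0.5448 0.3508 0.0033] 0.0188
158 259 275 [nan nan nan] nan
162 259 275 [0.5367 0.3484 0.0061] 0.0177
166 258 275 [0.5323 0.3474 0.0061] 0.0189
170 258 275 [0.5282 0.3459 0.0069] 0.019
174 257 274 [0.5234 0.3454 0.0063] 0.0191
178 257 274 [0.5228 0.3439 0.0216] 0.0181
182 257 274 [0.5198 0.3425 0.0262] 0.0185
186 256 274 [0.5153 0.3414 0.0254] 0.0198
190 256 270 [0.5156 0.3432 0.045 ] 0.0141
194 256 270 [0.5117 0.3418 0.0453] 0.0142
tip corners [0.5618 0.3669 0.0015] [0.5699 0.3454 0.0015]
```

View pics/c4.png

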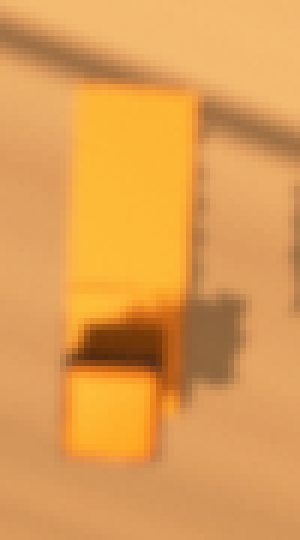

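The crop confirms the wedge: the tip edge is at the top and the 16 mm grip top is at the lower left. The grip centre is (0.518, 0.344) and the yaw is about 16.5°. I'll approach it with the jaws part-closed.

Call:
{"api": "carry_out", "payload": {"series": "0 0.006 -0.03 -4;-0.002 0.006 -0.04 0;0 0.006 -0.04 0;0 0 -0.02 0;0 0 0 0;0 0 0 0", "jaw": -0.2, "grip_force": 40}}

```text
time: 11.82
tool_pos: [0.5201, 0.3445, 0.0658]
tcp_rot: [-3.108, -0.453, -0.004]
wrist_force: [-0.6, 0.3, 0.7]
width: 0.395
grip_force: 0.0
```

Run:
```python
from h import *
T=st();p,d,P=look("wrist","w5.png")
Rm=R.from_rotvec(T["tcp_rot"]).as_matrix()
q=((P-T["tool_pos"])@Rm*1000)
hi=P[(P[...,2]>.038)&(P[...,2]<.052)];hi=hi[np.hypot(hi[:,0]-.518,hi[:,1]-.344)<.02]
if len(hi):print("grip",hi.mean(0),cv2.minAreaRect(hi[:,:2].astype(np.float32)))
m=(q[...,2]<-10)&(q[...,2]>-30)&(np.abs(q[...,1])<45)
for sgn in(-1,1):
    k=q[m&(sgn*q[...,1]>0)];print(sgn,len(k),k[:,2].max(),np.percentile(k,[2,98],axis=0).round(1).tolist())
```

```text
11.82 [0.5201 0.3445 0.0658] F [-0.63  0.34  0.68] w 0.395 yaw 16.6
grip [0.51927925 0.34459316 0.04479414] ((0.5176283717155457, 0.3440062403678894), (0.01680758409202099, 0.016511661931872368), 17.1356143951416)
-1 400 -14.468057786146925 [[-8.2, -29.1, -29.8], [13.1, -16.2, -16.4]]
1 401 -14.945729340474024 [[-8.3, 17.7, -29.8], [13.0, 30.6, -16.7]]
```

View pics/w5.png

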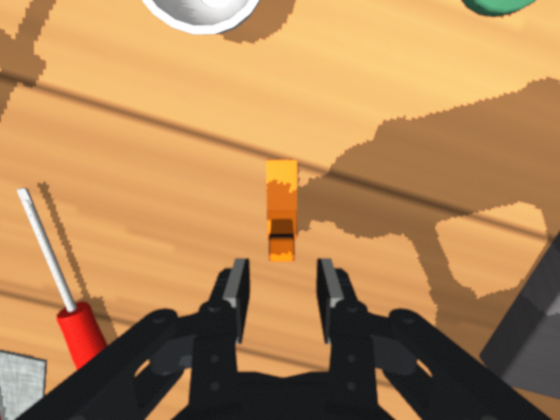

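Call:
{"api": "carry_out", "payload": {"series": "-0.002 0 -0.02 0;0 0 -0.02 0;0 0 -0.015 0;0 0 -0.005 0;0 0 0 0;0 0 0 0"}}

```text
time: 12.62
tool_pos: [0.5173, 0.3446, 0.0046]
tcp_rot: [-3.108, -0.454, -0.002]
wrist_force: [-0.5, -0.5, 0.1]
width: 0.4
grip_force: 0.0
```

Call:
{"api": "carry_out", "payload": {"series": "0 0 0 0;0 0 0 0;0 0 0 0;0 0 0 0;0 0 0 0", "jaw": -1, "grip_force": 40}}

```text
time: 13.25
tool_pos: [0.5173, 0.3447, 0.0049]
tcp_rot: [-3.108, -0.454, -0.002]
wrist_force: [-0.5, 0.7, 5.4]
width: 0.175
grip_force: 39.7
```

Call:
{"api": "carry_out", "payload": {"series": "0 0 0.02 0;0 0 0.04 0;0 0 0.04 0;0 0 0 0"}}

```text
time: 13.75
tool_pos: [0.5195, 0.346, 0.1093]
tcp_rot: [-3.105, -0.453, -0.012]
wrist_force: [-0.2, 0.6, -0.8]
width: 0.178
grip_force: 39.0
```

Run:
```python
from h import *
T=st();p,d,P=look("wrist","w6.png")
```

```text
13.75 [0.5195 0.346  0.1093] F [-0.18  0.56 -0.76] w 0.178 yaw 16.6
```

View pics/w6.png

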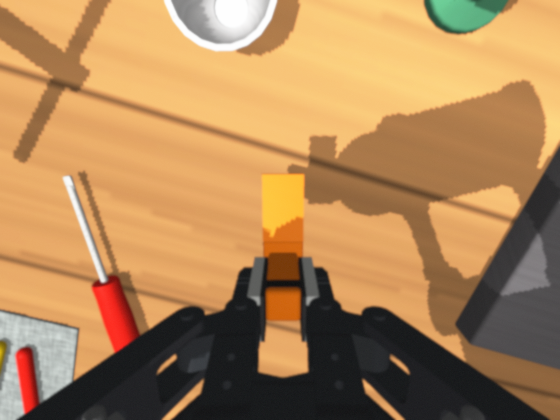

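The wedge is held straight between the pads, with its tip edge at about (283,173). I carry it round to the -134° side of the disc.

Call:
{"api": "carry_out", "payload": {"series": "-0.001 -0.03 0.01 0;-0.002 -0.045 0 0;-0.002 -0.048 0 5;-0.002 -0.048 0 5;-0.002 -0.048 0 5;-0.001 -0.048 0 5;-0.001 -0.048 0 5;-0.001 -0.048 0 4.4;-0.001 -0.048 0 0;-0.001 -0.045 0 0;0 0 0 0;0 0 0 0;0 0 0 0"}}

```text
time: 15.42
tool_pos: [0.5021, -0.1106, 0.1133]
tcp_rot: [-2.89, -1.229, 0.002]
wrist_force: [-0.4, 0.5, -1.2]
width: 0.181
grip_force: 39.2
```

```bash
cat >> h.py <<'E'
def disc(P,p):
    sat=p.max(2).astype(int)-p.min(2);g=p[...,1]
    m=(np.abs(P[...,2]-.0478)<.003)&(sat<40)&(g>75)&(np.hypot(P[...,0]-.599,P[...,1]+.0134)<.085)
    m=cv2.morphologyEx(m.astype(np.uint8),cv2.MORPH_OPEN,np.ones((5,5)))>0
    h=cv2.convexHull(P[m][:,:2].astype(np.float32));c,r=cv2.minEnclosingCircle(h);print("disc",np.round(c,4),round(r,4));return np.array(c)
E
python3 - <<'E'
from h import *
T=st();p,d,P=look("wrist","w7.png")
c=disc(P,p);tilt("wrist")
Rm=R.from_rotvec(T["tcp_rot"]).as_matrix();q=(P-T["tool_pos"])@Rm*1000
hsv=cv2.cvtColor(p,cv2.COLOR_BGR2HSV);m=(hsv[...,1]>190)&(hsv[...,0]>8)&(hsv[...,0]<24);m[:150]=0;m[260:]=0;m[:,:255]=0;m[:,315:]=0
k=q[m];k=k[np.isfinite(k[:,2])];v=np.where(m.any(1))[0];print("wedge rows",v.min(),v.max())
for r in range(v.min(),v.max(),8):
    u=np.where(m[r])[0];print(r,u.min(),u.max(),np.nanmedian(q[r,u],0).round(1))
E
```

```text
15.43 [ 0.5021 -0.1106  0.1133] F [-0.41  0.48 -1.23] w 0.181 yaw 46.1
disc [ 0.5978 -0.0146] 0.0701
wrist down slope [0.0008 0.0009] mag 0.0012 dir deg 48.6 z 0.0476 17106
wedge rows 174 259
174 290 302 [48.8  8.9  4.2]
182 263 303 [44.7  1.5  3.4]
190 263 302 [40.5  1.3  2.6]
198 263 302 [36.3  1.3  2.1]
206 264 302 [32.   1.5  1.5]
214 264 302 [27.7  1.5  0.8]
222 264 302 [23.4  1.5 -0. ]
230 264 302 [19.1  1.5 -0.8]
238 264 302 [14.7  1.5 -1.5]
246 264 301 [10.1  1.5 -1.8]
254 264 301 [ 7.   1.3 -5.2]
```

View pics/w7.png

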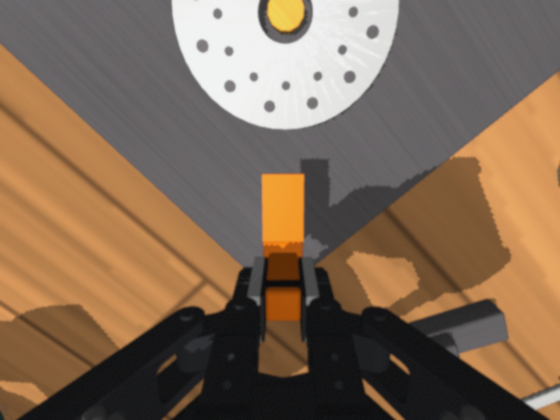

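Wedge tip (283,174) points at the disc's bore centre (286,12) and sits over the plate. The bucking bar at (470,330) is clear. I lower it onto the plate.

Call:
{"api": "carry_out", "payload": {"series": "0 0 -0.02 0;0 0 -0.02 0;0 0 -0.02 0;0 0 -0.009 0;0 0 0 0;0 0 0 0"}}

```text
time: 16.27
tool_pos: [0.5035, -0.1118, 0.0458]
tcp_rot: [2.891, 1.228, 0.002]
wrist_force: [0.0, 0.4, -0.0]
width: 0.178
grip_force: 39.3
```

Call:
{"api": "carry_out", "payload": {"series": "0 0 -0.001 0;0 0 0 0;0 0 0 0"}}

```text
time: 16.65
tool_pos: [0.5028, -0.1119, 0.0443]
tcp_rot: [2.892, 1.228, 0.001]
wrist_force: [0.1, 0.2, -0.6]
width: 0.177
grip_force: 39.3
```

Call:
{"api": "carry_out", "payload": {"series": "0 0 -0.001 0;0 0 0 0;0 0 0 0"}}

```text
time: 17.02
tool_pos: [0.5026, -0.1118, 0.0429]
tcp_rot: [-2.892, -1.228, 0.0]
wrist_force: [-0.2, 1.0, -0.6]
width: 0.176
grip_force: 39.3
```

Call:
{"api": "carry_out", "payload": {"series": "0 0 -0.001 0;0 0 -0.0005 0;0 0 0 0;0 0 0 0"}}

```text
time: 17.52
tool_pos: [0.5026, -0.1118, 0.0415]
tcp_rot: [-2.892, -1.228, 0.0]
wrist_force: [-0.1, 1.0, -0.4]
width: 0.18
grip_force: 39.3
```

Call:
{"api": "carry_out", "payload": {"series": "0 0 -0.0007 0;0 0 0 0;0 0 0 0"}}

```text
time: 17.9
tool_pos: [0.5027, -0.1118, 0.0408]
tcp_rot: [2.892, 1.228, 0.0]
wrist_force: [-0.2, -1.0, -1.6]
width: 0.179
grip_force: 39.3
```

Call:
{"api": "carry_out", "payload": {"series": "0 0 -0.0007 0;0 0 0 0;0 0 0 0"}}

```text
time: 18.27
tool_pos: [0.5027, -0.1118, 0.0401]
tcp_rot: [2.892, 1.228, 0.0]
wrist_force: [-0.6, -0.9, -1.2]
width: 0.18
grip_force: 39.3
```

Call:
{"api": "carry_out", "payload": {"series": "0 0 -0.0006 0;0 0 0 0;0 0 0 0"}}

```text
time: 18.65
tool_pos: [0.5027, -0.1118, 0.0399]
tcp_rot: [2.892, 1.228, 0.0]
wrist_force: [-2.2, 0.2, 5.1]
width: 0.182
grip_force: 39.9
```

Run:
```python
from h import *
T=st();p,d,P=look("wrist","w8.png");c=disc(P,p)
Rm=R.from_rotvec(T["tcp_rot"]).as_matrix();q=(P-T["tool_pos"])@Rm*1000
hsv=cv2.cvtColor(p,cv2.COLOR_BGR2HSV);m=(hsv[...,1]>190)&(hsv[...,0]>8)&(hsv[...,0]<24);m[:150]=0;m[260:]=0;m[:,:255]=0;m[:,315:]=0
v=np.where(m.sum(1)>20)[0]
for r in (v.min(),v.min()+4,v.min()+40): 
  u=np.where(m[r])[0];print(r,u.min(),u.max(),np.nanmedian(q[r,u],0).round(1),np.nanmedian(P[r,u],0).round(4))
s=P[v.min()-12,270:295];print("plate z ahead",np.nanmedian(s,0),np.nanmedian(P[200:230,225:250,2]),np.nanmedian(P[200:230,330:350,2]))
D=c-T["tool_pos"][:2];print("dir",np.degrees(np.arctan2(D[1],D[0])),"dist",np.hypot(*D))
```

```text
18.65 [ 0.5027 -0.1118  0.0399] F [-2.23  0.22  5.14] w 0.182 yaw 46.0
disc [ 0.5877 -0.025 ] 0.0683
175 263 302 [48.3  0.7  4. ] [ 0.5368 -0.0776  0.0358]
179 263 302 [46.2  1.2  3.6] [ 0.5358 -0.0794  0.0363]
215 263 302 [27.2  1.3  0.6] [ 0.5226 -0.0931  0.0393]
plate z ahead [ 0.54110966 -0.07345943  0.03420768] 0.03418116514378547 0.03422817106124673
dir 45.62632237856729 dist 0.12147364679378056
```

Call:
{"api": "carry_out", "payload": {"series": "0 0 0.0004 0;0 0 0 0;0.0042 0.0043 0 0;0.0042 0.0043 0 0;0.0042 0.0043 0 0;0.0042 0.0043 0 0;0 0 0 0;0 0 0 0"}}

```text
time: 19.7
tool_pos: [0.5199, -0.0942, 0.0399]
tcp_rot: [2.892, 1.228, 0.001]
wrist_force: [-0.1, 0.1, 1.5]
width: 0.179
grip_force: 39.5
```

Call:
{"api": "carry_out", "payload": {"series": "0.0014 0.0014 0 0;0 0 0 0;0 0 0 0"}}

```text
time: 20.08
tool_pos: [0.5207, -0.0933, 0.0399]
tcp_rot: [-2.892, -1.228, 0.0]
wrist_force: [-1.2, 0.1, 3.0]
width: 0.182
grip_force: 39.6
```

Call:
{"api": "carry_out", "payload": {"series": "0.0014 0.0014 0 0;0 0 0 0;0 0 0 0"}}

```text
time: 20.45
tool_pos: [0.5223, -0.0917, 0.0399]
tcp_rot: [-2.892, -1.228, -0.0]
wrist_force: [-0.4, -1.5, 3.8]
width: 0.185
grip_force: 39.7
```

Call:
{"api": "carry_out", "payload": {"series": "0.0007 0.0007 0 0;0 0 0 0;0 0 0 0"}}

```text
time: 20.82
tool_pos: [0.523, -0.091, 0.0399]
tcp_rot: [-2.892, -1.228, 0.0]
wrist_force: [-1.1, -2.2, 2.0]
width: 0.177
grip_force: 39.7
```

Call:
{"api": "carry_out", "payload": {"series": "0.0007 0.0007 0 0;0 0 0 0;0 0 0 0"}}

```text
time: 21.2
tool_pos: [0.5237, -0.0903, 0.0399]
tcp_rot: [-2.892, -1.228, -0.0]
wrist_force: [-1.2, -0.6, 2.9]
width: 0.176
grip_force: 39.7
```

Call:
{"api": "carry_out", "payload": {"series": "0.0007 0.0007 0 0;0 0 0 0;0 0 0 0"}}

```text
time: 21.58
tool_pos: [0.5244, -0.0896, 0.0399]
tcp_rot: [-2.892, -1.228, -0.0]
wrist_force: [-1.3, -0.6, 2.5]
width: 0.181
grip_force: 39.7
```

Run:
```python
from h import *
for i in range(3):T=st();tilt("wrist")
```

```text
21.57 [ 0.5244 -0.0896  0.0399] F [-1.3  -0.59  2.52] w 0.181 yaw 46.0
wrist down slope [0.0009 0.0006] mag 0.001 dir deg 34.1 z 0.0477 39600
21.62 [ 0.5244 -0.0896  0.0399] F [-1.81 -0.85  3.  ] w 0.181 yaw 46.0
wrist down slope [0.001  0.0007] mag 0.0012 dir deg 35.4 z 0.0477 39674
21.68 [ 0.5244 -0.0896  0.0399] F [-1.18 -1.2   2.92] w 0.178 yaw 46.0
wrist down slope [0.0007 0.0009] mag 0.0011 dir deg 50.8 z 0.0477 39592
```

Call:
{"api": "carry_out", "payload": {"series": "0.0007 0.0007 0 0;0 0 0 0;0 0 0 0"}}

```text
time: 22.1
tool_pos: [0.5251, -0.0889, 0.0399]
tcp_rot: [-2.892, -1.228, -0.0]
wrist_force: [-1.7, -0.9, 3.1]
width: 0.179
grip_force: 39.7
```

Call:
{"api": "carry_out", "payload": {"series": "0.0007 0.0007 0 0;0 0 0 0;0 0 0 0"}}

```text
time: 22.48
tool_pos: [0.5258, -0.0882, 0.0399]
tcp_rot: [-2.892, -1.228, -0.0]
wrist_force: [-0.8, -1.3, 2.9]
width: 0.179
grip_force: 39.7
```

Call:
{"api": "carry_out", "payload": {"series": "0.0007 0.0007 0 0;0 0 0 0;0 0 0 0"}}

```text
time: 22.85
tool_pos: [0.5265, -0.0875, 0.0399]
tcp_rot: [-2.892, -1.228, -0.0]
wrist_force: [-1.9, -1.6, 3.2]
width: 0.179
grip_force: 39.8
```

Run:
```python
from h import *
for i in range(2):T=st();tilt("wrist")
```

```text
22.85 [ 0.5265 -0.0875  0.0399] F [-1.87 -1.6   3.2 ] w 0.179 yaw 46.0
wrist down slope [0.0008 0.0007] mag 0.0011 dir deg 41.5 z 0.0477 40980
22.9 [ 0.5265 -0.0875  0.0399] F [-1.51 -2.05  2.61] w 0.178 yaw 46.0
wrist down slope [0.0007 0.0008] mag 0.0011 dir deg 46.4 z 0.0477 40961
```

Call:
{"api": "carry_out", "payload": {"series": "0.0007 0.0007 0 0;0 0 0 0;0 0 0 0"}}

```text
time: 23.32
tool_pos: [0.5272, -0.0868, 0.0399]
tcp_rot: [2.892, 1.228, 0.0]
wrist_force: [-0.7, -2.4, 3.1]
width: 0.171
grip_force: 39.8
```

Run:
```python
from h import *
for i in range(2):T=st();tilt("wrist")
```

```text
23.32 [ 0.5272 -0.0868  0.0399] F [-0.68 -2.38  3.1 ] w 0.171 yaw 46.0
wrist down slope [0.0007 0.0008] mag 0.001 dir deg 48.2 z 0.0477 41429
23.38 [ 0.5272 -0.0868  0.0399] F [-1.42 -1.39  3.37] w 0.181 yaw 46.0
wrist down slope [0.0008 0.0009] mag 0.0011 dir deg 48.3 z 0.0477 41509
```

Call:
{"api": "carry_out", "payload": {"series": "0.0007 0.0007 0 0;0 0 0 0;0 0 0 0"}}

```text
time: 23.8
tool_pos: [0.5279, -0.0862, 0.0399]
tcp_rot: [2.892, 1.228, 0.0]
wrist_force: [-2.1, -0.6, 3.6]
width: 0.178
grip_force: 39.8
```

Run:
```python
from h import *
for i in range(2):T=st();tilt("wrist")
```

```text
23.8 [ 0.5279 -0.0862  0.0399] F [-2.05 -0.61  3.65] w 0.178 yaw 46.0
wrist down slope [0.0005 0.0007] mag 0.0009 dir deg 52.2 z 0.0477 41957
23.85 [ 0.5279 -0.0862  0.0399] F [-1.27 -1.    3.  ] w 0.18 yaw 46.0
wrist down slope [0.0007 0.0007] mag 0.001 dir deg 44.0 z 0.0477 41975
```

Call:
{"api": "carry_out", "payload": {"series": "0.0007 0.0007 0 0;0 0 0 0;0 0 0 0"}}

```text
time: 24.28
tool_pos: [0.5284, -0.0855, 0.0399]
tcp_rot: [-2.892, -1.228, 0.0]
wrist_force: [-1.6, -2.3, 4.3]
width: 0.182
grip_force: 39.8
```

Call:
{"api": "carry_out", "payload": {"series": "0.0007 0.0007 0 0;0 0 0 0;0 0 0 0"}}

```text
time: 24.65
tool_pos: [0.5289, -0.085, 0.0399]
tcp_rot: [2.891, 1.228, -0.001]
wrist_force: [-4.1, -3.5, 5.1]
width: 0.178
grip_force: 40.0
```

Run:
```python
from h import *
for i in range(2):T=st();tilt("wrist")
```

```text
24.65 [ 0.5289 -0.085   0.0399] F [-4.06 -3.47  5.14] w 0.178 yaw 46.0
wrist down slope [0.001  0.0007] mag 0.0012 dir deg 37.1 z 0.0477 42788
24.7 [ 0.5289 -0.085   0.0399] F [-3.6  -3.71  5.07] w 0.185 yaw 46.0
wrist down slope [0.0009 0.0007] mag 0.0011 dir deg 37.5 z 0.0477 42843
```

The push has risen to about 5 N (sliding baseline about 2 N) and the disc is still level, so the wedge is snug. I let go.

Call:
{"api": "carry_out", "payload": {"series": "0 0 0 0;0 0 0 0;0 0 0 0;0 0 0 0", "jaw": -0.3}}

```text
time: 25.25
tool_pos: [0.5292, -0.0846, 0.0397]
tcp_rot: [-2.891, -1.228, 0.0]
wrist_force: [-0.2, -0.4, -0.8]
width: 0.346
grip_force: 0.0
```

Call:
{"api": "carry_out", "payload": {"series": "0 0 0.01 0;0 0 0.03 0;0 0 0.03 0;0 0 0.01 0;0 0 0 0;0 0 0 0;0 0 0 0"}}

```text
time: 26.12
tool_pos: [0.5282, -0.0845, 0.1184]
tcp_rot: [-2.89, -1.227, 0.003]
wrist_force: [1.1, 0.1, -0.2]
width: 0.351
grip_force: 0.0
```

Run:
```python
from h import *
T=st();tilt("wrist");p,d,P=look("wrist","w9.png");disc(P,p)
g=P[(P[...,2]>.07)&(P[...,2]<.087)];g=g[np.hypot(g[:,0]-.529,g[:,1]+.085)<.025];print("grip",g.mean(0).round(4),cv2.minAreaRect(g[:,:2].astype(np.float32)))
```

```text
26.12 [ 0.5282 -0.0845  0.1184] F [ 1.12  0.14 -0.16] w 0.351 yaw 46.0
wrist down slope [0.0006 0.0006] mag 0.0008 dir deg 40.5 z 0.0477 24380
disc [ 0.5996 -0.0128] 0.0704
grip [ 0.5307 -0.0848  0.0794] ((0.5292974710464478, -0.08620753884315491), (0.017232300713658333, 0.01601123996078968), 46.00878143310547)
```

View pics/w9.png

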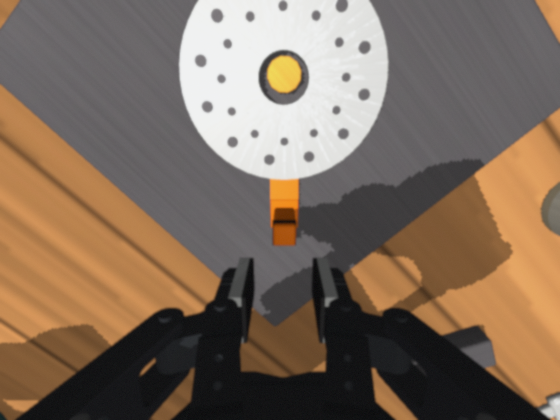

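The wedge sits under the rim at (284,180) and is released, with its grip free at (285,228), and the disc is level. Next is the check press above the wedge.

Call:
{"api": "carry_out", "payload": {"series": "0.017 0.017 0 0;0.017 0.016 0 0;0 0 0 0;0 0 -0.03 0;0 0 -0.03 0;0 0 -0.015 0;0 0 0 0;0 0 0 0", "jaw": -1}}

```text
time: 27.22
tool_pos: [0.5643, -0.0519, 0.046]
tcp_rot: [2.891, 1.228, 0.002]
wrist_force: [-0.8, -0.3, 1.5]
width: 0.001
grip_force: 0.0
```

Call:
{"api": "carry_out", "payload": {"series": "0 0 -0.003 0;0 0 -0.001 0;0 0 0 0;0 0 0 0"}}

```text
time: 27.72
tool_pos: [0.5633, -0.0518, 0.041]
tcp_rot: [2.892, 1.228, 0.0]
wrist_force: [0.7, 0.5, 1.0]
width: 0.003
grip_force: 0.0
```

Call:
{"api": "carry_out", "payload": {"series": "0 0 -0.003 0;0 0 -0.001 0;0 0 -0.001 0;0 0 0 0;0 0 0 0"}}

```text
time: 28.35
tool_pos: [0.5633, -0.0518, 0.0359]
tcp_rot: [-2.892, -1.228, -0.0]
wrist_force: [0.1, 0.0, -0.3]
width: 0.0
grip_force: 0.0
```

Call:
{"api": "carry_out", "payload": {"series": "0 0 -0.0007 0;0 0 0 0;0 0 0 0"}}

```text
time: 28.72
tool_pos: [0.5632, -0.0518, 0.0352]
tcp_rot: [-2.892, -1.228, 0.0]
wrist_force: [0.2, 1.0, 0.6]
width: -0.0
grip_force: 0.0
```

Call:
{"api": "carry_out", "payload": {"series": "0 0 -0.0007 0;0 0 0 0;0 0 0 0"}}

```text
time: 29.1
tool_pos: [0.5632, -0.0518, 0.0345]
tcp_rot: [-2.892, -1.228, 0.0]
wrist_force: [-0.1, -0.2, 0.3]
width: -0.004
grip_force: 0.0
```

Call:
{"api": "carry_out", "payload": {"series": "0 0 -0.0007 0;0 0 0 0;0 0 0 0"}}

```text
time: 29.48
tool_pos: [0.5633, -0.0518, 0.0338]
tcp_rot: [2.892, 1.228, 0.0]
wrist_force: [-0.2, -0.0, -0.1]
width: -0.0
grip_force: 0.1
```

Call:
{"api": "carry_out", "payload": {"series": "0 0 -0.0006 0;0 0 0 0;0 0 0 0"}}

```text
time: 29.85
tool_pos: [0.5633, -0.0518, 0.0337]
tcp_rot: [2.892, 1.228, 0.0]
wrist_force: [-2.8, -1.0, 5.7]
width: -0.0
grip_force: 2.7
```

Run:
```python
from h import *
for i in range(2):T=st();tilt("wrist")
```

```text
29.85 [ 0.5633 -0.0518  0.0337] F [-2.83 -1.05  5.66] w -0.0 yaw 46.0
wrist down slope [0.0005 0.0001] mag 0.0005 dir deg 16.4 z 0.0477 53133
29.9 [ 0.5633 -0.0518  0.0337] F [-1.83  0.14  5.09] w 0.002 yaw 46.0
wrist down slope [0.0004 0.0002] mag 0.0004 dir deg 29.6 z 0.0477 53150
```

Call:
{"api": "carry_out", "payload": {"series": "0 0 -0.0006 0;0 0 0 0;0 0 0 0;0 0 0 0"}}

```text
time: 30.45
tool_pos: [0.5634, -0.0518, 0.0337]
tcp_rot: [2.892, 1.228, 0.0]
wrist_force: [-4.6, -0.1, 9.6]
width: 0.0
grip_force: 4.4
```

Run:
```python
from h import *
for i in range(2):T=st();tilt("wrist")
```

```text
30.45 [ 0.5634 -0.0518  0.0337] F [-4.56 -0.1   9.64] w 0.0 yaw 46.0
wrist down slope [ 0.     -0.0002] mag 0.0002 dir deg -77.8 z 0.0477 53214
30.5 [ 0.5634 -0.0518  0.0337] F [-3.93  0.93  9.28] w -0.002 yaw 46.0
wrist down slope [-0.     -0.0003] mag 0.0003 dir deg -91.4 z 0.0477 53198
```

Call:
{"api": "carry_out", "payload": {"series": "0 0 -0.0006 0;0 0 0 0;0 0 0 0;0 0 0 0"}}

```text
time: 31.05
tool_pos: [0.5634, -0.0518, 0.0336]
tcp_rot: [2.892, 1.228, 0.0]
wrist_force: [-4.7, 0.5, 12.9]
width: 0.003
grip_force: 6.2
```

Run:
```python
from h import *
for i in range(2):T=st();tilt("wrist")
```

```text
31.05 [ 0.5634 -0.0518  0.0336] F [-4.67  0.46 12.94] w 0.003 yaw 46.0
wrist down slope [-0.0002 -0.0007] mag 0.0008 dir deg -107.5 z 0.0477 53139
31.1 [ 0.5634 -0.0518  0.0336] F [-5.51 -0.25 12.45] w 0.001 yaw 46.0
wrist down slope [-0.0004 -0.0006] mag 0.0007 dir deg -119.3 z 0.0477 53105
```

Call:
{"api": "carry_out", "payload": {"series": "0 0 0.002 0;0 0 0.01 0;0 0 0.04 0;0 0 0.05 0;0 0 0.02 0;0 0 0 0;0 0 0 0;0 0 0 0;0 0 0 0"}}

```text
time: 32.28
tool_pos: [0.5623, -0.0517, 0.1523]
tcp_rot: [-2.89, -1.227, 0.004]
wrist_force: [-0.0, 1.2, 0.3]
width: -0.001
grip_force: 0.0
```

Run:
```python
from h import *
T=st();tilt("wrist");p,d,P=look("wrist","w10.png");disc(P,p)
g=P[(P[...,2]>.07)&(P[...,2]<.087)];g=g[np.hypot(g[:,0]-.529,g[:,1]+.085)<.025];print("grip",len(g),g.mean(0).round(4),cv2.minAreaRect(g[:,:2].astype(np.float32)))
```

```text
32.27 [ 0.5623 -0.0517  0.1523] F [-0.02  1.19  0.28] w -0.001 yaw 46.0
wrist down slope [0.0009 0.0009] mag 0.0013 dir deg 43.4 z 0.0477 17626
disc [ 0.599  -0.0131] 0.0703
grip 0 [nan nan nan] ((0.0, 0.0), (0.0, 0.0), 0.0)<stdin>:3: RuntimeWarning: Mean of empty slice.
  ret = um.true_divide(
```

```bash
python3 -c "
from workcell import bot
print(bot.finish_job())"
```

```text
the job is handed in; nothing more can be done
None
```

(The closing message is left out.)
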